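# Flip the hex key and tighten the clamp screw

### The job

Take the L-shaped hex key out of its leaning holder, flip it so that its short arm points straight down, and gently seat the short arm fully in the socket of the stiff clamp screw that holds the hammer head. Then, with the long arm as the lever, turn the screw clockwise (seen from above) up against its stop and nip it up to about 1.6 N m (14 N at 115 mm along the long arm), clearly more than its running friction but not over 2 N m. Leave the key seated in the screw, let go, and do not disturb the other things on the bench.

Things in the scene. Friction and masses are not known exactly. Their poses are not given: they have to be found in the camera images.
- key: Loose L-shaped hex key, dark steel, 0.26 kg, hexagonal bar 14 mm across flats, 16 mm across corners. Origin at the bend, where the arms' centre lines meet. x: along the long arm (140 mm from the bend); -z: along the short arm (56 mm); y: square to the L, two flats of each arm face +y and -y. Short-arm corners lie at +x, -x and every 60 degrees. Seated: z straight up, long arm level.
- key_mid (a point): Key axes. Point on the long arm's centre line 45 mm from the bend, near the centre of mass: a good place to grip across y. At the start the key leans in the holder: long arm slanting down 60 degrees below level, its last 55 mm in the tube, bend 146 mm above the bench, short arm 30 degrees below level. It pulls out along the long arm.
- key_foot (a point): Key axes. Centre of the end face of the key's short arm; the last 3 mm are slightly tapered.
- tube_mouth (a point): Centre of the upper mouth, 73 mm above the bench, of the holder's blue square tube (outside 24 x 26 mm, 55 mm deep, leaning 30 degrees from upright). It stands on a wooden foot 80 x 140 x 14 mm fixed to the bench. The holder's y axis is level and points to where the tube's lower end lies.
- clamp: Grey clamping fixture fixed to the bench, carrying the screw: base plate 170 (x) x 100 (y) x 14 mm, a dark hammer head (along y, at x = +48 mm) under an aluminium strap whose top is 62 mm above the bench, x from -70 to +54 mm. Origin on the bench under the screw's axis.
- socket (a point): Centre of the mouth of the hex socket in the clamp screw's round head (29 mm across); 92 mm above the bench, facing up, 24 mm deep, under 1 mm play round the key. Axes turn with the screw: socket corners lie at its x direction (yellow mark on the rim) and every 60 degrees from there: the key fits in six yaws, with about 5 degrees of play each way.
- socket_floor (a point): Centre of the flat floor of the screw's socket, 24 mm below the mouth: the end of the short arm touches it when fully seated.
- screw (a joint): Turn of the clamp screw in rad, growing clockwise seen from above. Starts between 0 and 0.5; stop at about 1.3. Stiff: about 0.7 N m of friction all the way (some 6 N square to the long arm at 115 mm from the bend); stays where it is left; at the stop the resistance climbs steeply. Pushing on further there only strains the key.
- hammer: Bystander: a small hammer lying on the bench; leave it alone.
- tin: Bystander: open copper cup, 66 mm across, 60 mm tall; leave it alone.
- punch_center (a point): Bystander: steel punch, 12 mm round, 110 mm long, lying on the bench; leave it alone. This is its centre.
- oilcan: Bystander: green jar with black cap, 60 mm across, 85 mm tall; leave it alone.
There are look-alikes about, which are no part of the job. There is more than one size of the key; the one meant has the size given above.

How it is judged:
By the outcome, as a careful person would: the job done as asked, in the order asked, and still so for the second after the job is handed in, with the robot touching nothing.
It also fails if it takes over 72 s, if anything falls off the work surface, if the arm or the gripper's body presses on something with over 40 N, if the wrist force passes 120 N, or if a joint passes its speed limit or range.

### The arm

A 6-joint arm with a two-finger parallel gripper is mounted at the origin on the work surface. World frame = base frame: x ahead of the robot, y to its left, z up, the work surface at z = 0. Lengths are in m, angles in rad, forces in N, time in s.
With the tool pointing down it reaches from about 0.375 to 0.975 m from the base axis. Payload 3.8 kg.
Tool frame: the origin (TCP) lies midway between the tips of the shut fingers; the grasp point (between the pads) lies 19 mm behind it; z points along the fingers, y is the line along which they close (so a half turn about z gives the same grasp; the last joint's range is limited). The gripper opens to 88 mm and grips with 3 to 60 N. Pads are 18 mm wide; open, the fingers measure 123 mm over their backs; the gripper's body (75 mm by 187 mm) begins 45 mm behind the grasp point.
Start: joints at [-1.375, 0.264, 1.604, -0, 1.274, -0.037], TCP at [0.156, -0.657, 0.2] pointing down, gripper open.
Joint ranges: [-2.63, 2.63], [-0.94, 2.18], [0.31, 2.57], [-1.31, 4.45], [0, 2.66], [-2.55, 2.55]. Speed limits (rad/s): [2.57, 2.57, 3.14, 3.14, 3.14, 3.14].

### API

Orientations are given as a rotation vector (axis times angle).
In Python, from cell import manip, inverse_kinematics, cams, order gives the robot as it stands. Calls block until the motion is done:
- manip.move_pose(position, orientation): joint-space move of the TCP to a pose.
- manip.move_linear(position, rate=0.15, rot=None): straight line of the TCP; rot=None keeps the orientation; rate is the mean speed in m/s.
- manip.set_joints(angles): joint-space move.
- manip.set_gripper(opening, force=None): finger opening in m; force is the grip in N (None keeps the last); returns when the fingers have stopped.
- manip.dwell(seconds).
- inverse_kinematics(position, orientation): joint angles nearest the present ones, or None.
- manip.state(): the state.
- cams.capture(name): name is "scene" or "top" or "wrist"; returns a dict with "image" (480x640x3 uint8, blue, green, red), "z_map" (480x640 float32, m along the optical axis (not along the pixel's ray), 0 where there is no reading), "intrinsics" (3x3 intrinsics, pixels), "position" and "orientation" of the camera in the world; the wrist camera has in their place "T_tool_cam" (4x4, takes a point from camera to tool coordinates, whose origin is the TCP and whose axes are the flange's). Camera axes: x right, y down, z forward; pixel columns grow to the right and rows downward; lengths in m; the calibration is good to about 2 mm. A picture is of the moment at which its call begins: read the wrist's pose just before it.
A pose or a line that the arm cannot do raises manip.IKError and nothing moves.
- order.close_job(): hands the job in; it is judged then, once.
The state is a dict: "clock": time; "joint_pos": joint angles; "joint_velocities": joint speeds; "tau": joint torques, N m; "tool_pos": TCP position; "tcp_rot": TCP orientation; "contact_force": force on the tool from outside, world axes, zero at the start; "moment": the same for the moment, N m; "gripper_width": finger opening in m; "grasp_force": force on a finger pad.
Only numpy, scipy, OpenCV 4.12 (cv2) and the standard library are available. Lean on these libraries where they do the work, as an engineer would, in place of code of your own. Each camera call takes 0.05 s, during which the arm holds its last target. There are 200 camera calls.

## Working session

There is one attempt and no reset: what is moved stays moved. The work goes in short steps, each a Python script; the robot and the scene stay as the last script left them, time stands still between calls to the robot, and variables do not carry over. Pictures are saved under pics/ and viewed, at most 10 in all, crops included, and the job is handed in when it is done.

```bash
ls; mkdir -p pics
cat > h.py <<'E'
import numpy as np, cv2
from scipy.spatial.transform import Rotation as R
from cell import manip, inverse_kinematics, cams, order
def pose(c, st=None):
    if "T_tool_cam" in c:
        T=np.eye(4); T[:3,:3]=R.from_rotvec(st["tcp_rot"]).as_matrix(); T[:3,3]=st["tool_pos"]
        T=T@c["T_tool_cam"]; return T[:3,:3],T[:3,3]
    o=np.array(c["orientation"],float)
    m=o if o.shape==(3,3) else R.from_rotvec(o).as_matrix()
    return m,np.array(c["position"])
def cloud(c,st=None):
    M,p=pose(c,st); K=c["intrinsics"]; z=c["z_map"]
    v,u=np.mgrid[:480,:640]
    P=np.stack([(u-K[0,2])/K[0,0]*z,(v-K[1,2])/K[1,1]*z,z],-1)
    W=P@M.T+p; W[z==0]=np.nan
    return W
def ray(c,uv,h,st=None):
    M,p=pose(c,st);K=c["intrinsics"]
    d=M@np.array([(uv[0]-K[0,2])/K[0,0],(uv[1]-K[1,2])/K[1,1],1]); return p+d*(h-p[2])/d[2]
def proj(c,X,st=None):
    M,p=pose(c,st);K=c["intrinsics"]; q=K@(M.T@(np.array(X)-p)); return q[:2]/q[2]
E
python3 - <<'E'
from h import *
import pickle
for n in("scene","top"):
    st=manip.state();c=cams.capture(n);cv2.imwrite(f"pics/{n}.png",c["image"]);pickle.dump((c,st),open(n+".pkl","wb"))
    print(n,c["position"],c["orientation"],c["intrinsics"][0])
E
```

```text
pics
scene [0.99120883 0.21551055 0.92625196] [-1.55843687 -2.24644186  0.68400604] [488.16025953   0.         322.54604047]
top [0.24557953 0.01042151 1.69479931] [-2.15904623  2.10918154 -0.14284877] [617.02196112   0.         321.44021011]
```

View pics/scene.png

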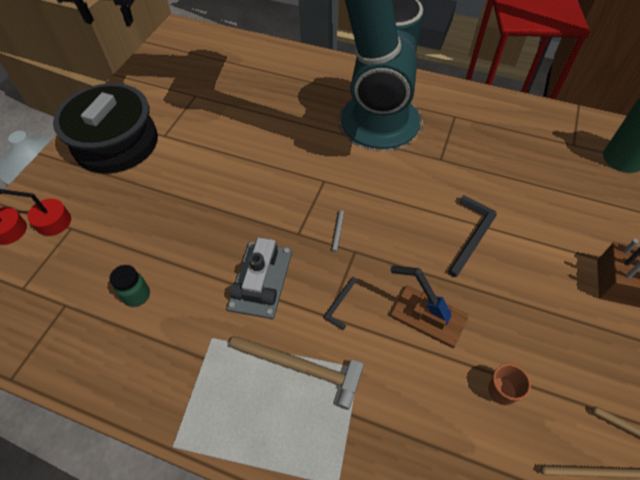

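View pics/top.png

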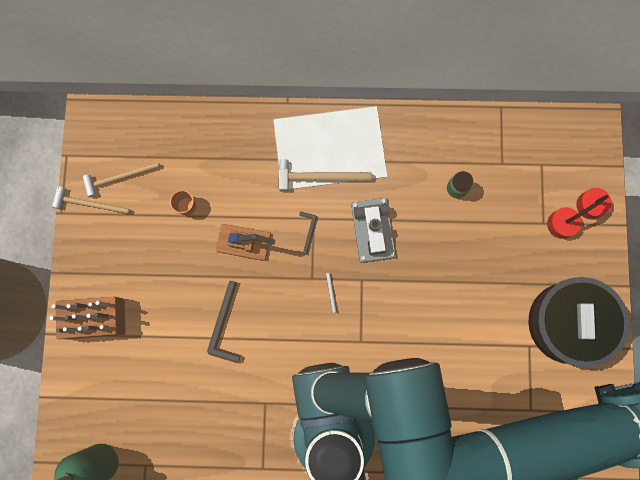

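The scene view shows the target key leaning in the blue tube (bend about (420,270), tube about (440,305)) and the clamp screw at (257,262). In the top view the holder is at (245,240) and the clamp screw at (375,225). The loose Ls at (308,235) and (225,320) are the look-alikes.

Run:
```python
from h import *
import pickle
for n in("scene","top"):
    c,st=pickle.load(open(n+".pkl","rb")); W=cloud(c); im=c["image"].astype(int)
    b,g,r=im[...,0],im[...,1],im[...,2]
    blue=(b>r+40)&(b>g+25)&(W[...,0]>.2)
    P=W[blue]; print(n,"blue",blue.sum(),np.nanmean(P,0),np.nanmin(P,0),np.nanmax(P,0))
    c0=np.nanmedian(P,0)
    near=(np.hypot(W[...,0]-c0[0],W[...,1]-c0[1])<.2)&(W[...,2]>.085)&(W[...,2]<.2)
    Q=W[near]; print("key",len(Q),Q.min(0),Q.max(0)); 
    d=Q[:,:2]-Q[:,:2].mean(0); v=np.linalg.svd(d,full_matrices=False)[2][0]; print("dir",v,np.degrees(np.arctan2(v[1],v[0])),"mean",Q.mean(0))
    i=Q[:,2]>Q[:,2].max()-.006; print("topmost",Q[i].mean(0))
    # clamp
    uv=(257,255) if n=="scene" else (375,224)
    p0=ray(c,uv,.092); near=(np.hypot(W[...,0]-p0[0],W[...,1]-p0[1])<.05)&(W[...,2]>.08)&(W[...,2]<.13)
    Q=W[near]; print("screw",len(Q),p0,Q.mean(0),Q.min(0),Q.max(0))
    near=(np.hypot(W[...,0]-p0[0],W[...,1]-p0[1])<.12)&(W[...,2]>.055)&(W[...,2]<.07)&(r>140)
    Q=W[near][:,:2].astype(np.float32); print("strap",cv2.minAreaRect(Q))
```

```text
scene blue 185 [0.5269682  0.28300735 0.05823718] [0.51450477 0.25231014 0.02747973] [0.53874482 0.30193889 0.08130748]
key 477 [0.50160632 0.16500864 0.0850482 ] [0.5299983  0.25964923 0.1514605 ]
dir [-0.16636735 -0.98606384] -99.57667577144322 mean [0.51836585 0.21422855 0.12467015]
topmost [0.51670377 0.2142059  0.14839622]
screw 164 [ 0.55783068 -0.09588066  0.092     ] [ 0.56701173 -0.09454145  0.08832971] [ 0.55099958 -0.1104561   0.08034936] [ 0.58112667 -0.08081158  0.09340504]
strap ((0.5576488375663757, -0.0960242748260498), (0.1209574043750763, 0.03755299374461174), 9.132576942443848)
top blue 72 [0.52441732 0.28058593 0.06147331] [0.51115214 0.25327922 0.032159  ] [0.53839677 0.29893326 0.08439225]
key 207 [0.4994648  0.16499772 0.08677079] [0.52733308 0.26193046 0.15980857]
dir [0.14988338 0.98870368] 81.37983152157504 mean [0.51162118 0.2076659  0.13019267]
topmost [0.51057879 0.21286166 0.15691026]
screw 87 [ 0.56356574 -0.09734868  0.092     ] [ 0.56271987 -0.09700255  0.09094033] [ 0.54805566 -0.11076962  0.08093827] [ 0.57848208 -0.08217893  0.09987155]
strap ((0.5568234920501709, -0.09747213125228882), (0.12398716062307358, 0.03946295380592346), 9.081705093383789)
```

```bash
cat >> h.py <<'E'
import pickle
def look(name):
    st=manip.state(); c=cams.capture("wrist"); cv2.imwrite(f"pics/{name}.png",c["image"]); pickle.dump((c,st),open(name+".pkl","wb")); return c,st
def rv(zt,yt):
    z=np.array(zt,float);z/=np.linalg.norm(z);y=np.array(yt,float);y-=z*(y@z);y/=np.linalg.norm(y)
    return R.from_matrix(np.c_[np.cross(y,z),y,z]).as_rotvec()
hy=np.array([.155,.988,0]);hy/=np.linalg.norm(hy)
hn=np.array([hy[1],-hy[0],0])
Z=np.array([0,0,1.])
E
python3 - <<'E'
from h import *
st=manip.state(); c=cams.capture("wrist"); print(np.round(c["T_tool_cam"],3),c["intrinsics"][0])
T=c["T_tool_cam"]
# put camera above screw, tool down, tool y along world -y..; choose yaw nearest
best=None
for yaw in np.radians(np.arange(0,360,30)):
    y=[np.cos(yaw),np.sin(yaw),0]; o=rv([0,0,-1],y); Rm=R.from_rotvec(o).as_matrix()
    p=np.array([.562,-.096,.30])-Rm@np.r_[T[:2,3],0]
    q=inverse_kinematics(p,o)
    if q is not None:
        d=np.abs(np.array(q)-st["joint_pos"]).max()
        if best is None or d<best[0]: best=(d,p,o,np.degrees(yaw))
print(best)
manip.move_pose(best[1],best[2]); manip.dwell(.2); c,st=look("w1"); print(proj(c,[.562,-.096,.092],st),st["clock"])
# key: tool 60deg below level towards -hy, camera free
for deg in (60,75,90):
  for s in(1,-1):
    a=np.radians(deg); zt=-hy*np.cos(a)-Z*np.sin(a); o=rv(zt,s*hn); Rm=R.from_rotvec(o).as_matrix()
    print(deg,s,inverse_kinematics(np.array([.51,.24,.107])-Rm[:,2]*.15,o),inverse_kinematics(np.array([.51,.24,.107])+Rm[:,2]*.019,o), (Rm@T[:3,3]).round(3))
E
```

```text
[[-0.002 -0.949 -0.316  0.082]
 [ 1.    -0.002 -0.001 -0.001]
 [ 0.    -0.316  0.949 -0.183]
 [ 0.     0.     0.     1.   ]] [391.99446043   0.         316.45911953]
(np.float64(1.0191427683009338), array([ 0.52157999, -0.16721747,  0.3       ]), array([2.72069905, 1.57079633, 0.        ]), np.float64(330.0))
[316.69416132 110.60477122] 2.5667
60 1 [ 0.70463703  0.40271434  1.44840777 -0.33491113  1.69572788  0.8870389 ] [ 0.62368106  0.40677227  1.7273504  -0.3689862   1.40466806  0.91488568] [0.025 0.161 0.118]
60 -1 [ 0.70463703  0.40271434  1.44840777 -0.33491113  1.69572788 -2.25455375] [ 0.62368106  0.40677227  1.7273504  -0.3689862   1.40466806 -2.22670697] [0.004 0.02  0.2  ]
75 1 [ 0.57662691  0.19715362  1.61414236 -0.19406513  1.50873501  0.76169468] [ 0.5242063   0.266174    1.84265736 -0.21702651  1.20759493  0.77500489] [0.019 0.125 0.156]
75 -1 [ 0.57662691  0.19715362  1.61414236 -0.19406513  1.50873501 -2.37989797] [ 0.5242063   0.266174    1.84265736 -0.21702651  1.20759493 -2.36658776] [-0.004 -0.031  0.198]
90 1 [ 3.95651759e-01  2.25681130e-02  1.77378676e+00 -4.44089210e-16
  1.34523778e+00  5.51265956e-01] [ 3.95651759e-01  1.52015458e-01  1.95654892e+00 -4.44089210e-16
  1.03302828e+00  5.51265956e-01] [0.012 0.081 0.183]
90 -1 None None [-0.012 -0.081  0.183]
```

View pics/w1.png

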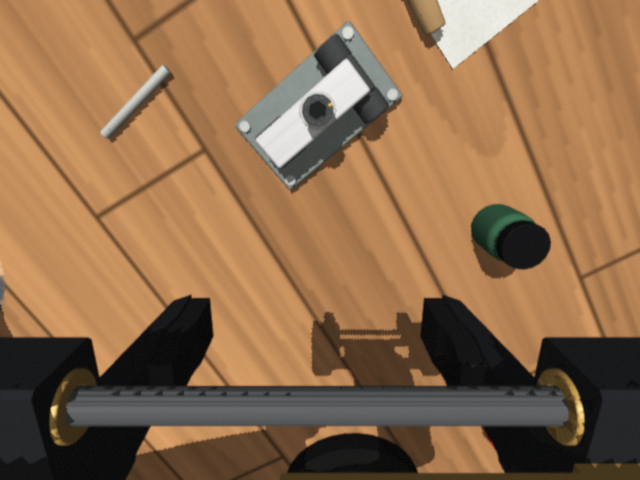

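The clamp screw head is at about (317,110), with its yellow mark at about (330,104).

```bash
python3 - <<'E'
from h import *
c,st=pickle.load(open("w1.pkl","rb")); im=c["image"]; h=cv2.cvtColor(im,cv2.COLOR_BGR2HSV)
s=(slice(85,135),slice(292,342))
y=(h[...,0]>20)&(h[...,0]<35)&(h[...,1]>120)&(h[...,2]>120); m=np.zeros_like(y);m[s]=y[s]; print("yellow",m.sum())
vy,ux=np.nonzero(m); mk=(ux.mean(),vy.mean())
# head: depth cloud points at z .088-.097
W=cloud(c,st); hd=np.zeros_like(y); hd[s]=((W[...,2]>.087)&(W[...,2]<.098))[s]; 
(cx,cy),r=cv2.minEnclosingCircle(np.argwhere(hd)[:,::-1].astype(np.float32)); print("head",hd.sum(),(cx,cy),r, np.argwhere(hd).mean(0)[::-1])
dk=np.zeros_like(y); dk[s]=(h[...,2]<45)[s]; n,l,stt,ce=cv2.connectedComponentsWithStats(dk.astype(np.uint8)); 
for i in range(1,n): print("dark",stt[i],ce[i])
C=ray(c,(cx,cy),.092,st); Mk=ray(c,mk,.092,st); print(C,Mk,np.linalg.norm(Mk-C),np.degrees(np.arctan2(*(Mk-C)[1::-1])))
e=ray(c,ce[1],.092,st); print(e)
E
python3 -c "
import cv2;i=cv2.imread('pics/w1.png')[80:140,285:365];cv2.imwrite('pics/w1c.png',cv2.resize(i,None,fx=8,fy=8,interpolation=2))"
```

```text
yellow 5
head 573 (317.0, 110.109375) 16.38643455505371 [317.20418848 110.0104712 ]
dark [310 102  16  16 193] [317.00518135 109.5388601 ]
[ 0.56247334 -0.09576094  0.092     ] [ 0.5750531  -0.09696826  0.092     ] 0.012637560352877948 -5.482053058845373
[ 0.56273435 -0.09532104  0.092     ]
```

View pics/w1c.png

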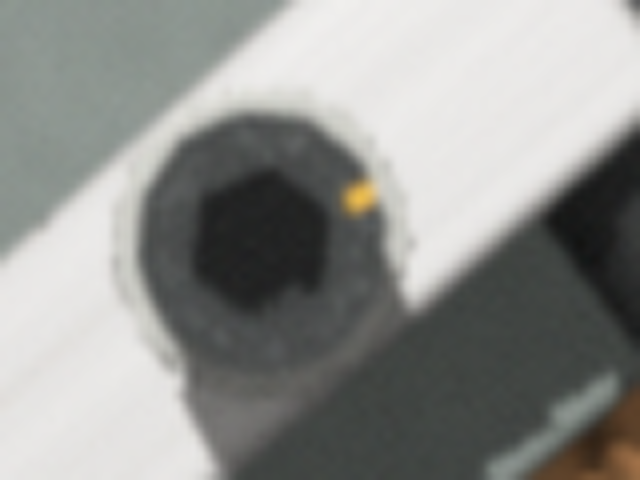

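The socket yaw is about -5.5°, with the socket centred at (0.5626,-0.0956). Next I'll look at the key from standoff and check IK options for insertion.

```bash
cat >> h.py <<'E'
S=np.array([.5626,-.0956,.092]); SY=-5.5
def keyR(yaw): # seated key rotation
    return R.from_euler('z',yaw,degrees=True).as_matrix()
KR0=np.c_[.5*hy-.866025*Z,-hn,.866025*hy+.5*Z]
def toolR0(d): 
    a=np.radians(d); return R.from_rotvec(rv(-hy*np.cos(a)-Z*np.sin(a),hn)).as_matrix()
E
python3 - <<'E'
from h import *
np.set_printoptions(precision=2,suppress=True)
for d in (50,60,75):
    TK=KR0.T@toolR0(d)
    for k in range(6):
        yaw=SY+60*k; K=keyR(yaw); To=K@TK; o=R.from_matrix(To).as_rotvec()
        out=[]
        for h in(.124+.08,.124):
            g=np.r_[S[:2],h]+K@[.045,0,0]; q=inverse_kinematics(g+To[:,2]*.019,o); out.append(q)
        psh=[]
        for dy in(0,-60): 
            g=np.r_[S[:2],.124]+keyR(yaw+dy)@[.115,.013,0]
            psh.append(any(inverse_kinematics(g+[0,0,-.005],rv([0,0,-1],[np.cos(t),np.sin(t),0])) is not None for t in np.arange(0,6.28,.5)))
        print(d,yaw,*out,psh)
d=60; To=toolR0(d); o=R.from_matrix(To).as_rotvec()
bend=np.array([.512,.213,.146]); g=bend+KR0@[.045,0,0]
manip.move_pose([.5,.18,.33],rv([0,0,-1],hn))
manip.move_pose(g-To[:,2]*.13,o); manip.dwell(.3)
c,st=look("w2"); print(st["clock"],st["contact_force"])
for X in(bend,g,bend+KR0@[0,0,-.056],bend+KR0@[.085,0,0]): print(X,proj(c,X,st))
E
```

```text
50 -5.5 [-0.23 -0.06  2.03  0.06  0.83  1.4 ] [-0.23  0.03  2.1   0.07  0.67  1.39] [True, True]
50 54.5 [-0.34  0.04  1.93  0.38  1.1   0.11] [-0.34  0.12  2.01  0.41  0.96  0.05] [True, True]
50 114.5 [-0.31  0.18  1.77  0.26  1.43 -0.81] [-0.31  0.25  1.84  0.27  1.3  -0.85] [True, True]
50 174.5 [-0.2   0.24  1.7  -0.03  1.55 -1.67] [-0.2   0.31  1.77 -0.04  1.41 -1.66] [True, True]
50 234.5 [-0.09  0.17  1.79 -0.31  1.37 -2.53] [-0.09  0.24  1.86 -0.32  1.24 -2.48] [True, True]
50 294.5 None None [True, True]
60 -5.5 [-0.25 -0.15  2.16  0.13  0.62  1.33] [-0.25 -0.05  2.24  0.18  0.44  1.28] [True, True]
60 54.5 [-0.45  0.03  1.99  0.59  1.1  -0.1 ] [-0.45  0.12  2.06  0.64  0.97 -0.2 ] [True, True]
60 114.5 [-0.38  0.27  1.71  0.35  1.55 -0.88] [-0.38  0.35  1.78  0.36  1.42 -0.93] [True, True]
60 174.5 [-0.19  0.36  1.6  -0.05  1.7  -1.66] [-0.19  0.43  1.66 -0.05  1.57 -1.65] [True, True]
60 234.5 [-0.02  0.25  1.75 -0.43  1.47 -2.43] [-0.02  0.32  1.81 -0.44  1.35 -2.37] [True, True]
60 294.5 None None [True, True]
75 -5.5 [-0.28 -0.25  2.35  0.47  0.29  0.99] [-0.28 -0.11  2.42  1.17  0.14  0.27] [True, True]
75 54.5 [-0.59  0.07  2.06  0.88  1.16 -0.4 ] [-0.59  0.18  2.12  0.94  1.06 -0.55] [True, True]
75 114.5 [-0.45  0.42  1.63  0.48  1.73 -0.96] [-0.45  0.5   1.68  0.47  1.62 -1.02] [True, True]
75 174.5 [-0.18  0.54  1.45 -0.06  1.93 -1.65] [-0.18  0.61  1.5  -0.06  1.81 -1.65] [True, True]
75 234.5 [ 0.07  0.38  1.68 -0.58  1.63 -2.32] [ 0.07  0.46  1.73 -0.58  1.52 -2.25] [True, True]
75 294.5 None None [True, True]
5.025 [-1.5  -0.66 -0.04]
[0.51 0.21 0.15] [316.33 268.47]
[0.52 0.24 0.11] [316.18 214.5 ]
[0.5  0.17 0.12] [316.54 276.57]
[0.52 0.25 0.07] [316.06 169.05]
```

View pics/w2.png

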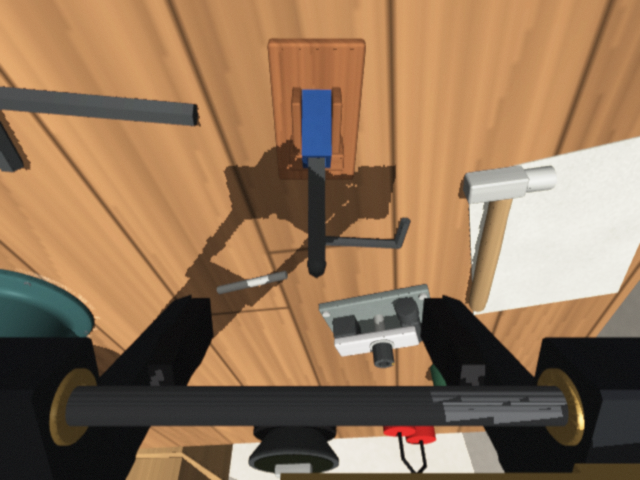

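The projected points fall on the key: bend (316,268), tube mouth about (316,165). The alignment is good, so I'll grasp, pull out and carry it over the socket at yaw 114.5°.

```bash
cat >> h.py <<'E'
TK=KR0.T@toolR0(60); KY=SY+120
GX=np.array([.045,0,0])   # grasp point in key axes (refined later)
def tcp_for(bend,yaw,gx=GX):
    K=keyR(yaw); To=K@TK; return bend+K@gx+To[:,2]*.019, R.from_matrix(To).as_rotvec()
E
python3 - <<'E'
from h import *
np.set_printoptions(precision=3,suppress=True)
To=toolR0(60); bend=np.array([.512,.213,.146]); g=bend+KR0@[.045,0,0]
manip.move_linear(g+To[:,2]*.019,rate=.1); manip.dwell(.2)
f0=manip.state()["contact_force"]
manip.set_gripper(.0,45); manip.dwell(.2); st=manip.state(); print(st["gripper_width"],st["grasp_force"],st["contact_force"]-f0)
p=np.array(st["tool_pos"])
for d in(.02,.08):
    manip.move_linear(p-KR0[:,0]*d,rate=.06); st=manip.state(); print(d,np.array(st["contact_force"])-f0,st["gripper_width"])
manip.move_linear(np.array(st["tool_pos"])+[0,0,.06],rate=.15)
t,o=tcp_for(np.r_[S[:2],.092+.056+.06],KY)
manip.move_pose(t,o); manip.dwell(.4); st=manip.state(); print(st["clock"],st["tool_pos"]-t,st["contact_force"])
c,st=look("w3")
K=keyR(KY);b=np.r_[S[:2],.208]
for n in("scene","top"):
    c2=cams.capture(n); cv2.imwrite(f"pics/{n}3.png",c2["image"]); pickle.dump((c2,st),open(n+"3.pkl","wb"))
    print(n,[proj(c2,b+K@np.array(x)) for x in([0,0,0],[0,0,-.056],[.14,0,0])])
print([proj(c,b+K@np.array(x),st) for x in([0,0,0],[0,0,-.056],[.14,0,0])])
a=cv2.imread("pics/scene3.png")[180:330,180:380];a=cv2.resize(a,(400,300),interpolation=2)
w=cv2.resize(c["image"],(400,300)); cv2.imwrite("pics/c3.png",np.hstack([a,w]))
E
```

```text
0.0003212221204003245 0.0 [ 0.047 -0.332 -1.024]
0.02 [ 0.516  0.121 -0.658] 0.00019604703057027396
0.08 [-0.505  0.812 -0.787] 0.00044775574012120416
12.4833 [0.    0.001 0.   ] [-0.307  0.078 -0.177]
scene [array([248.311, 223.422]), array([252.286, 240.475]), array([325.62, 218.82])]
top [array([377.57 , 215.237]), array([375.949, 219.8  ]), array([325.15 , 237.413])]
[array([316.278, 402.225]), array([316.482, 382.938]), array([316.135, 111.626])]
```

View pics/c3.png

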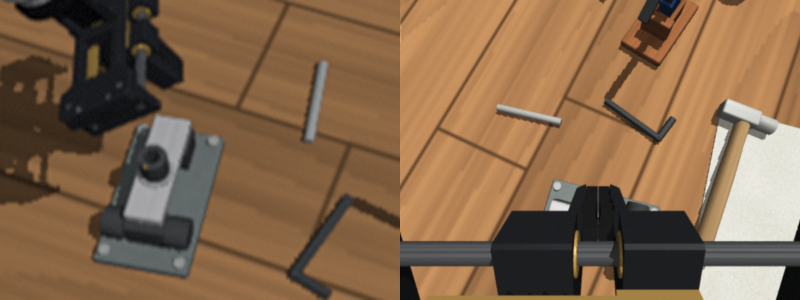

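The gripper closed on nothing and missed the key. I'll check where the key is now and why.

Run:
```python
from h import *
np.set_printoptions(precision=3,suppress=True)
for n in("scene","top","scene3","top3","w2","w3"):
    c,st=pickle.load(open(n+".pkl","rb")); W=cloud(c,st)
    h=(abs(W[...,0]-.515)<.05)&(W[...,1]>.14)&(W[...,1]<.34)&(W[...,2]>.02)&(W[...,2]<.22)
    dk=h&(c["image"].max(2)<90)&((c["image"].max(2).astype(int)-c["image"].min(2))<25)
    Q=W[dk]
    if len(Q)<5: print(n,"none");continue
    for lo in np.arange(.15,.29,.02):
        s=Q[(Q[:,1]>=lo)&(Q[:,1]<lo+.02)]
        if len(s)>3: print(n,len(s),np.median(s,0),"z",s[:,2].min(),s[:,2].max())
c,st=pickle.load(open("w2.pkl","rb"));print(st["tool_pos"],toolR0(60)[:,2],R.from_rotvec(st["tcp_rot"]).as_matrix()[:,2])
a=cv2.imread("pics/scene3.png")[230:350,370:490]; b=cv2.imread("pics/scene.png")[230:350,370:490]
cv2.imwrite("pics/c4.png",cv2.resize(np.hstack([b,a]),(800,400),interpolation=2))
```

```text
scene 13 [0.51  0.168 0.118] z 0.11535890460353204 0.12114147288210819
scene 78 [0.513 0.18  0.126] z 0.11392634539670832 0.13805488964271306
scene 83 [0.516 0.2   0.139] z 0.1272353517258299 0.14857473994799486
scene 108 [0.521 0.221 0.142] z 0.11721413221017107 0.15146050481184492
scene 115 [0.524 0.24  0.11 ] z 0.04467107791856395 0.1326118656386892
scene 108 [0.526 0.258 0.079] z 0.025715970375672415 0.10429517048051973
scene 21 [0.537 0.279 0.044] z 0.024016988201835954 0.07738312405323877
top 9 [0.506 0.168 0.121] z 0.1154442360197454 0.13037141559536636
top 42 [0.507 0.18  0.131] z 0.11683779845776554 0.13821156423720815
top 41 [0.511 0.201 0.145] z 0.13003664350978283 0.15646730637323047
top 17 [0.511 0.222 0.145] z 0.1285376814306025 0.15665863245641565
top 14 [0.513 0.241 0.111] z 0.0964733316595221 0.12694774995122682
top 22 [0.515 0.261 0.07 ] z 0.05028401293156204 0.09404549190273803
top 11 [0.512 0.276 0.063] z 0.044123888376378595 0.066836922407574
scene3 14 [0.509 0.168 0.119] z 0.11697368220896809 0.12286058251903931
scene3 77 [0.513 0.18  0.127] z 0.1136464293508240
[... 913 characters left out ...]
.151175192601563
w2 774 [0.516 0.24  0.115] z 0.0467539132994268 0.13556901615708775
w2 651 [0.519 0.258 0.086] z 0.06488567117020427 0.10339616593446477
w2 32 [0.51  0.282 0.038] z 0.02015149177878045 0.07738653661227712
w3 158 [0.507 0.168 0.119] z 0.10988620032084745 0.12404583584944029
w3 559 [0.509 0.179 0.126] z 0.10639768061172655 0.13305704787445677
w3 6 [0.516 0.192 0.127] z 0.12401016082273897 0.12934885016822412
w3 17 [0.506 0.235 0.041] z 0.021651665042020207 0.07662434532689144
w3 254 [0.523 0.26  0.051] z 0.03056314945220351 0.07590930770093346
w3 108 [0.525 0.274 0.03 ] z 0.020456077694148922 0.05874109496140867
[0.527 0.298 0.222] [-0.077 -0.494 -0.866] [-0.076 -0.492 -0.868]
```

View pics/c4.png

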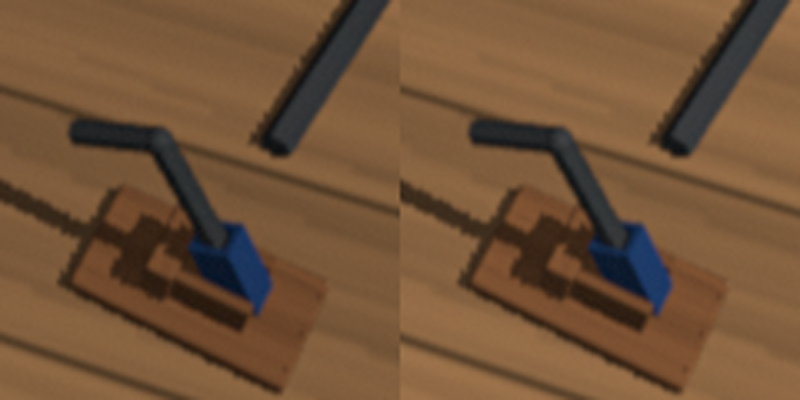

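The key is unmoved and sits where I estimated. I'll retry, checking the pose before closing.

Run:
```python
from h import *
np.set_printoptions(precision=3,suppress=True)
To=toolR0(60); o=R.from_matrix(To).as_rotvec(); bend=np.array([.513,.213,.146]); g=bend+KR0@[.045,0,0]
manip.set_gripper(.085)
manip.move_pose(g-To[:,2]*.10+[0,0,.03],o)
t=g+To[:,2]*.019
manip.move_linear(t,rate=.15); manip.dwell(.3)
st=manip.state(); print(t,st["tool_pos"]-t,st["gripper_width"],st["clock"])
c,st=look("w5"); print(R.from_rotvec(st["tcp_rot"]).as_matrix()-To)
print([proj(c,x,st) for x in (bend,g,t)])
```

```text
[0.515 0.226 0.091] [0.    0.    0.001] 0.08490169295125968 16.8917
[[ 0.     0.     0.001]
 [ 0.     0.     0.001]
 [ 0.001  0.001 -0.   ]]
[array([317.445, 400.951]), array([317.404, 298.679]), array([317.372, 281.898])]
```

View pics/w5.png

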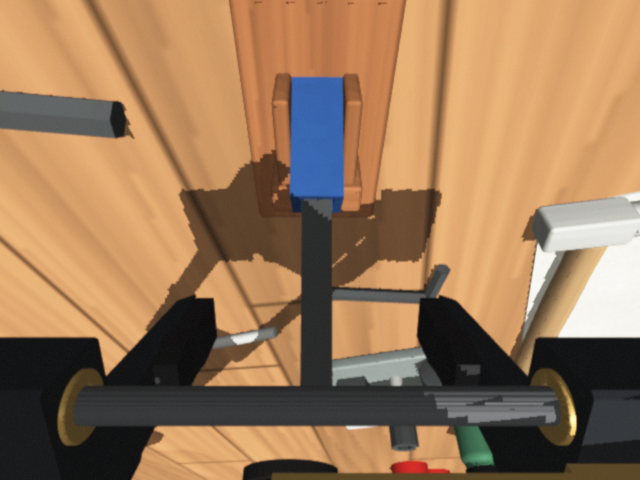

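The key bar runs centrally between the open fingers (column about 317, fingers at rows 300-380). Closing now.

Run:
```python
from h import *
np.set_printoptions(precision=3,suppress=True)
f0=manip.state()["contact_force"]
manip.set_gripper(.03,20); st=manip.state(); print(st["gripper_width"],st["grasp_force"])
manip.set_gripper(.005,40); manip.dwell(.2); st=manip.state(); print(st["gripper_width"],st["grasp_force"],np.array(st["contact_force"])-f0,st["clock"])
c,st=look("w6")
```

```text
0.030751128363302467 0.0
0.005106219816659479 0.0 [-0.22   0.301  0.912] 18.6
```

View pics/w6.png

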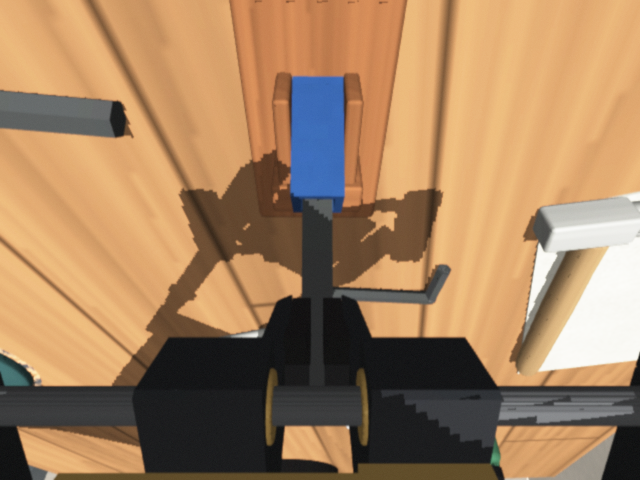

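Run:
```python
from h import *
np.set_printoptions(precision=3,suppress=True)
for n in("w5","w6"):
    c,st=pickle.load(open(n+".pkl","rb")); z=c["z_map"]; Rm=R.from_rotvec(st["tcp_rot"]).as_matrix(); W=cloud(c,st)
    Tl=(W-st["tool_pos"])@Rm
    print(n,"grasp pt z=-.019")
    for r in range(230,385,12):
        print(r,"col317",Tl[r,317],"w",(abs(z[r,285:350]-z[r,317])<.006).sum(), "col300",Tl[r,300],"col205",Tl[r,205])
```

```text
w5 grasp pt z=-.019
230 col317 [ 0.032 -0.    -0.013] w 30 col300 [-0.005 -0.014  0.108] col205 [-0.005 -0.088  0.109]
242 col317 [ 0.027 -0.    -0.016] w 30 col300 [-0.017 -0.014  0.116] col205 [-0.017 -0.091  0.116]
254 col317 [ 0.022 -0.    -0.018] w 31 col300 [-0.03  -0.015  0.124] col205 [-0.03  -0.094  0.123]
266 col317 [ 0.018 -0.    -0.021] w 31 col300 [-0.044 -0.015  0.131] col205 [-0.044 -0.098  0.132]
278 col317 [ 0.012 -0.    -0.023] w 31 col300 [-0.06  -0.016  0.141] col205 [-0.059 -0.101  0.14 ]
290 col317 [ 0.008 -0.    -0.025] w 31 col300 [-0.076 -0.017  0.15 ] col205 [-0.076 -0.105  0.15 ]
302 col317 [ 0.003 -0.    -0.028] w 31 col300 [-0.093 -0.017  0.158] col205 [ 0.009 -0.046 -0.04 ]
314 col317 [-0.001 -0.    -0.031] w 31 col300 [-0.112 -0.018  0.171] col205 [ 0.009 -0.043 -0.05 ]
326 col317 [-0.006 -0.    -0.033] w 31 col300 [-0.133 -0.019  0.182] col205 [ 0.005 -0.043 -0.051]
338 col317 [-0.01  -0.    -0.035] w 31 col300 [-0.156 -0.02   0.196] col205 [ 0.001 -0.043 -0.054]
350 col317 [-0.015 -0.    -0.038] w 31 col300 [-0.181 -0.021  0.21 ] col205 [-0.004 -0.043
[... 810 characters left out ...]
05  0.15 ]
302 col317 [ 0.004 -0.    -0.029] w 12 col300 [ 0.01  -0.007 -0.042] col205 [-0.093 -0.11   0.16 ]
314 col317 [-0.001 -0.    -0.031] w 12 col300 [ 0.01  -0.007 -0.051] col205 [-0.112 -0.114  0.171]
326 col317 [-0.005 -0.    -0.034] w 12 col300 [ 0.01  -0.007 -0.059] col205 [-0.133 -0.12   0.183]
338 col317 [-0.01  -0.    -0.036] w 12 col300 [ 0.01  -0.006 -0.068] col205 [ 0.035 -0.025 -0.108]
350 col317 [-0.015 -0.    -0.038] w 12 col300 [ 0.01  -0.006 -0.075] col205 [ 0.034 -0.024 -0.111]
362 col317 [-0.02 -0.   -0.04] w 14 col300 [ 0.009 -0.006 -0.08 ] col205 [ 0.035 -0.023 -0.116]
374 col317 [-0.024 -0.    -0.042] w 16 col300 [ 0.006 -0.006 -0.082] col205 [ 0.035 -0.022 -0.12 ]
```

The depth image shows the real fingertips about 40 mm behind the nominal TCP (tool z ≈ -0.040). The fingers therefore closed short of the key. I'll advance about 38 mm, watching force.

```bash
sed -i 's/To\[:,2\]\*.019, R/To[:,2]*GO, R/; s/^GX=/GO=.057\nGX=/' h.py
python3 - <<'E'
from h import *
np.set_printoptions(precision=3,suppress=True)
To=toolR0(60); bend=np.array([.513,.213,.146]); g=bend+KR0@[.045,0,0]
manip.set_gripper(.07); f0=np.array(manip.state()["contact_force"])
for d in(.035,.048,GO):
    manip.move_linear(g+To[:,2]*d,rate=.08); f=np.array(manip.state()["contact_force"])-f0; print(d,f)
    if np.linalg.norm(f)>5: raise SystemExit
manip.set_gripper(.0,45); manip.dwell(.2); st=manip.state(); print(st["gripper_width"],st["grasp_force"],np.array(st["contact_force"])-f0,st["clock"])
if st["grasp_force"]>20 and .012<st["gripper_width"]<.02:
    p=np.array(st["tool_pos"])
    for d in(.02,.085):
        manip.move_linear(p-KR0[:,0]*d,rate=.08); st=manip.state(); print(d,np.array(st["contact_force"])-f0,st["gripper_width"],st["clock"])
E
```

```text
0.035 [ 0.478 -0.837  0.345]
0.048 [ 1.001 -0.514 -0.74 ]
0.057 [0.751 0.284 0.107]
0.012616473183291682 44.99895764296075 [ 0.649  0.07  -0.321] 21.7167
0.02 [ 0.789 -0.234 -2.713] 0.012401566030772488 22.1167
0.085 [ 1.05  -0.977 -3.172] 0.012136396304476297 23.075
```

Run:
```python
from h import *
np.set_printoptions(precision=4,suppress=True)
st=manip.state()
manip.move_linear(np.array(st["tool_pos"])+[0,-.03,.06],rate=.2)
b=np.r_[S[:2],.092+.056+.05]; t,o=tcp_for(b,KY)
manip.move_pose(t,o); manip.dwell(.3); st=manip.state(); print(st["clock"],st["tool_pos"]-t,st["gripper_width"])
c,st=look("w7")
K=keyR(KY); np.save("t7.npy",np.r_[st["tool_pos"],st["tcp_rot"]])
for n in("scene","top"):
    c2=cams.capture(n); cv2.imwrite(f"pics/{n}7.png",c2["image"]); pickle.dump((c2,st),open(n+"7.pkl","wb"))
for n in("w7","scene7","top7"):
    c,s=pickle.load(open(n+".pkl","rb")); W=(cloud(c,s)-b)@K
    col=c["image"].max(2)<110
    A=W[(W[...,0]>.06)&(W[...,0]<.16)&(abs(W[...,1])<.02)&(abs(W[...,2])<.03)&col]
    B=W[(abs(W[...,0])<.02)&(abs(W[...,1])<.02)&(W[...,2]<-.012)&(W[...,2]>-.075)]
    for nm,Q,ax in(("long",A,0),("short",B,2)):
        if len(Q)<8: print(n,nm,len(Q));continue
        print(n,nm,len(Q),"min",Q.min(0),"max",Q.max(0))
        for lo in np.arange(Q[:,ax].min(),Q[:,ax].max(),.02):
            q=Q[(Q[:,ax]>=lo)&(Q[:,ax]<lo+.02)]
            if len(q)>3: print("   ",len(q),np.median(q,0),np.percentile(q,3,axis=0),np.percentile(q,97,axis=0))
a=cv2.imread("pics/scene7.png")[170:320,180:380];a=cv2.resize(a,(400,300),interpolation=2)
w=cv2.resize(cv2.imread("pics/w7.png"),(400,300)); cv2.imwrite("pics/c7.png",np.hstack([a,w]))
```

```text
25.325 [0.     0.0008 0.0001] 0.012547777984884313
w7 long 8244 min [ 0.06   -0.0199 -0.0139] max [0.144  0.0196 0.0146]
    2566 [ 0.0675 -0.0004  0.0081] [ 0.0603 -0.0158 -0.0111] [0.0793 0.0153 0.0109]
    1902 [ 0.0899 -0.0004  0.0095] [ 0.0807 -0.0068  0.0071] [0.0994 0.006  0.0117]
    1815 [ 0.1098 -0.0004  0.0103] [ 0.1006 -0.0069  0.0079] [0.1193 0.0061 0.0126]
    1695 [ 0.1298 -0.0005  0.0112] [ 0.1206 -0.0067  0.0087] [0.1394 0.0062 0.0135]
    266 [ 0.1418 -0.0001  0.0116] [ 0.1401 -0.0068  0.0094] [0.1433 0.0059 0.0138]
w7 short 0
scene7 long 399 min [ 0.06   -0.0175 -0.0148] max [0.1423 0.0061 0.0142]
    105 [ 0.069  -0.006   0.0063] [ 0.0605 -0.0131 -0.012 ] [0.0789 0.0038 0.011 ]
    91 [ 0.0898 -0.0056  0.0083] [ 0.0805 -0.0099  0.0016] [0.0989 0.0038 0.0115]
    95 [ 0.1094 -0.0059  0.009 ] [ 0.1004 -0.0106  0.0015] [0.1188 0.004  0.0123]
    94 [ 0.1293 -0.0063  0.01  ] [ 0.1203 -0.01    0.0027] [0.1387 0.0032 0.0134]
    14 [ 0.1409 -0.0055  0.0092] [ 0.1401 -0.0093  0.0037] [0.1422 0.0038 0.0133]
scene7 short 0
top7 long 170 min [ 0.06  -0.018 -0.017] max [0.142  0.0188 0.0227]
    50 [0.0682 0.0009 0.0091] [ 0.0602 -0.0153 -0.0087] [0.0791 0.0149 0.0169]
    43 [0.0898 0.0004 0.0122] [ 0.081  -0.0065  0.006 ] [0.099  0.0062 0.0175]
    37 [0.1091 0.0011 0.0127] [ 0.1004 -0.0057  0.0082] [0.1191 0.0061 0.0178]
    35 [0.13   0.002  0.0135] [ 0.1208 -0.0059  0.0072] [0.1395 0.0063 0.0209]
    5 [ 0.1413 -0.0007  0.0166] [ 0.1401 -0.0052  0.0118] [0.1419 0.0036 0.0178]
top7 short 0
```

View pics/c7.png

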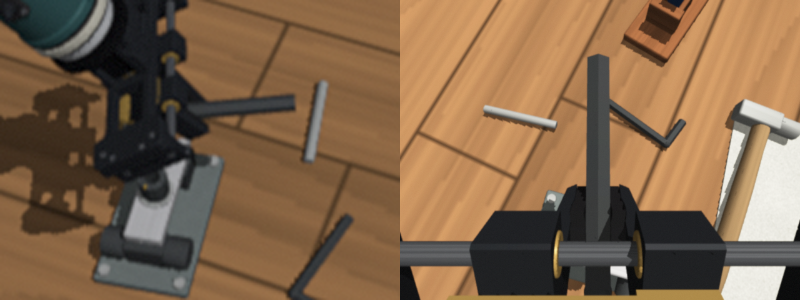

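The key is gripped and held over the screw, long arm near (600,60-200) in the right half, pitched up about 2.5° and about 2 mm along x. I'll correct for that in-hand pose and insert by feel.

```bash
cat >> h.py <<'E'
def Hm(Rm,p): T=np.eye(4);T[:3,:3]=Rm;T[:3,3]=p;return T
def inhand():
    a=np.load("t7.npy"); K=keyR(KY); b=np.r_[S[:2],.092+.056+.05]
    key=Hm(K@R.from_euler('y',-2.5,degrees=True).as_matrix(), b+K@[.0022,-.0004,-.0005])
    return np.linalg.inv(key)@Hm(R.from_rotvec(a[3:]).as_matrix(),a[:3])
def key_tcp(foot,yaw):
    T=Hm(keyR(yaw),np.array(foot)+[0,0,.056])@inhand(); return T[:3,3],R.from_matrix(T[:3,:3]).as_rotvec()
E
cat > ins.py <<'E'
from h import *
import sys
np.set_printoptions(precision=4,suppress=True)
def go(xy,h,rate): 
    t,o=key_tcp([xy[0],xy[1],.092+h],KY); manip.move_linear(t,rate=rate,rot=o)
def F(): return np.array(manip.state()["contact_force"])
c=S[:2].copy()
go(c,.02,.1); go(c,.006,.06); manip.dwell(.3); f0=F()
offs=[(0,0)]+[(r*np.cos(a),r*np.sin(a)) for r,n in((.0013,6),(.0026,9)) for a in np.arange(n)*2*np.pi/n]
ok=False
for ox in offs:
    xy=c+ox; go(xy,.003,.05)
    for h in(.0015,0,-.0015,-.003,-.0045):
        go(xy,h,.03); f=F()-f0
        if f[2]>7: break
    print(np.array(ox)*1e3,h,f,manip.state()["clock"],flush=True)
    if h<=-.0045 and f[2]<7: ok=True;break
    if manip.state()["clock"]>45: break
print(ok); np.save("xy.npy",np.r_[xy,h,f0])
E
python3 ins.py
```

```text
[0. 0.] -0.0045 [ 0.7551 -0.7333 -0.6449] 28.1333
True
```

```bash
cat > ins2.py <<'E'
from h import *
np.set_printoptions(precision=4,suppress=True)
a=np.load("xy.npy"); xy=a[:2]; f0=a[3:]; h=a[2]
while h>-.030:
    h-=.0015; t,o=key_tcp([xy[0],xy[1],.092+h],KY); manip.move_linear(t,rate=.03,rot=o)
    s=manip.state(); f=np.array(s["contact_force"])-f0; print(round(h,4),f,s["moment"],round(s["clock"],2))
    xy=xy+np.clip(f[:2]*.0001,-.0005,.0005)
    if f[2]>10 or np.linalg.norm(f)>20: break
np.save("xy.npy",np.r_[xy,h,f0]); print((xy-S[:2])*1e3)
E
python3 ins2.py
```

```text
-0.006 [ 0.6084 -0.509  -0.1897] [-0.5919 -0.4961 -0.0016] 28.38
-0.0075 [ 0.046  -1.7675 -1.7556] [-0.727  -0.6344  0.0078] 28.63
-0.009 [ 0.9835 -1.4377 -0.8944] [-0.6234 -0.577  -0.0852] 28.88
-0.0105 [ 0.2102 -0.7639 -0.0151] [-0.6186 -0.5804 -0.0052] 29.13
-0.012 [ 0.8122 -0.8785  1.2867] [-0.5767 -0.5994 -0.1038] 29.38
-0.0135 [ 0.7419 -0.4632  0.1988] [-0.5754 -0.5729  0.0357] 29.63
-0.015 [ 0.7452 -1.6809 -0.391 ] [-0.5784 -0.535  -0.0161] 29.88
-0.0165 [ 0.9693 -0.1946  0.2131] [-0.6058 -0.5123 -0.0177] 30.13
-0.018 [ 1.3516 -1.0359  0.0774] [-0.584  -0.5137 -0.0334] 30.38
-0.0195 [-0.0769 -0.774   0.4066] [-0.5883 -0.5144 -0.0809] 30.63
-0.021 [ 0.0722 -0.9497 -0.0778] [-0.5407 -0.5498 -0.0554] 30.88
-0.0225 [ 0.2494 -1.0425 -1.1922] [-0.607  -0.478  -0.0208] 31.13
-0.024 [-0.2394  0.2059  0.5007] [-0.5455 -0.5214 -0.0739] 31.38
-0.0255 [ 0.7444 -0.0433  0.5763] [-0.5382 -0.4119 -0.0725] 31.63
-0.027 [-0.7463  1.8505  3.8139] [ 0.0869 -0.1081  0.013 ] 31.88
-0.0285 [-1.8574  3.379   7.5982] [0.3063 0.0671 0.0234] 32.13
-0.03 [-2.603   4.7519 10.6105] [ 0.612   0.2325 -0.0383] 32.38
[ 0.2011 -0.1353]
```

Contact came at about -26 mm with a rising 10 N, which fits full seating given the 2 mm calibration. Now relax, release, retreat and check the height and yaw from depth.

Run:
```python
from h import *
np.set_printoptions(precision=4,suppress=True)
a=np.load("xy.npy"); t,o=key_tcp([a[0],a[1],.092-.0265],KY); manip.move_linear(t,rate=.03)
manip.set_gripper(.05); manip.dwell(.1)
To=R.from_rotvec(o).as_matrix(); manip.move_linear(t-To[:,2]*.11,rate=.25)
# hover: tool down, tool y along -key y as now, over push point
K=keyR(KY); g=np.r_[S[:2],0]+K@[.115,0,0]
for s in(1,-1):
  for y in(KY,KY-30,KY-65):
    K2=keyR(y);print(s,y,[inverse_kinematics(np.r_[S[:2],0]+K2@[.115,0,0]+[0,0,z],rv(-Z,s*K2[:,1])) for z in(.2,.072)])
manip.dwell(.2); c,st=look("w8"); print(st["clock"],st["contact_force"])
W=(cloud(c,st)-np.r_[S[:2],.124])@K
Q=W[(W[...,0]>-.02)&(W[...,0]<.16)&(abs(W[...,1])<.03)&(W[...,2]>-.02)&(W[...,2]<.03)]
for lo in np.arange(-.02,.16,.02):
    q=Q[(Q[:,0]>=lo)&(Q[:,0]<lo+.02)]
    if len(q)>10: print(len(q),np.median(q,0),np.percentile(q,3,axis=0),np.percentile(q,97,axis=0))
```

```text
1 114.5 [None, None]
1 84.5 [None, None]
1 49.5 [array([-0.0519,  0.1937,  1.6899,  0.    ,  1.258 , -2.4866]), array([-0.0519,  0.299 ,  1.8079,  0.    ,  1.0347, -2.4866])]
-1 114.5 [array([-0.0308, -0.0407,  1.9413, -0.    ,  1.241 , -0.4584]), array([-0.0308,  0.0812,  2.0695, -0.    ,  0.9908, -0.4584])]
-1 84.5 [array([-0.0105,  0.074 ,  1.8248, -0.    ,  1.2428,  0.0855]), array([-0.0105,  0.1882,  1.9471, -0.    ,  1.0063,  0.0855])]
-1 49.5 [array([-0.0519,  0.1937,  1.6899,  0.    ,  1.258 ,  0.655 ]), array([-0.0519,  0.299 ,  1.8079,  0.    ,  1.0347,  0.655 ])]
34.2417 [-0.3381 -0.5598  0.2982]
92 [-0.0014  0.0004  0.0015] [-0.0043 -0.0052 -0.0189] [-0.0001  0.0059  0.005 ]
796 [0.0098 0.0004 0.0041] [ 0.0009 -0.0063  0.0009] [0.0194 0.0071 0.0069]
733 [0.0299 0.0004 0.0016] [ 0.0206 -0.0064 -0.0012] [0.0392 0.0071 0.0043]
677 [ 0.0499 -0.0002 -0.0011] [ 0.0406 -0.0065 -0.0038] [0.0594 0.0067 0.0022]
620 [ 0.0698 -0.0003 -0.0036] [ 0.0605 -0.0067 -0.0062] [ 0.0792  0.0062 -0.0008]
591 [ 0.0899 -0.0003 -0.0062] [ 0.0806 -0.0069 -0.0089] [ 0.0995  0.0063 -0.0034]
541 [ 0.1098 -0.0003 -0.0088] [ 0.1005 -0.0071 -0.0115] [ 0.1193  0.0058 -0.0061]
510 [ 0.13   -0.001  -0.0114] [ 0.1207 -0.0072 -0.0143] [ 0.1394  0.0059 -0.0089]
116 [ 0.1422 -0.0003 -0.0129] [ 0.1402 -0.0073 -0.0154] [ 0.1445  0.0059 -0.0106]
```

The long arm droops about 7°. I'll cross-check height and tilt with the fixed cameras before going on.

Run:
```python
from h import *
np.set_printoptions(precision=4,suppress=True)
st=manip.state(); K=keyR(KY)
for n in("scene","top"):
    c=cams.capture(n); pickle.dump((c,st),open(n+"9.pkl","wb")); cv2.imwrite(f"pics/{n}9.png",c["image"])
for n in("w8","scene9","top9"):
    c,s=pickle.load(open(n+".pkl","rb")); W0=cloud(c,s); W=(W0-np.r_[S[:2],.124])@K; dk=c["image"].max(2)<110
    Q=W[(W[...,0]>-.02)&(W[...,0]<.16)&(abs(W[...,1])<.02)&(W[...,2]>-.027)&(W[...,2]<.04)&dk]
    print(n,len(Q))
    for lo in np.arange(-.01,.15,.04):
        q=Q[(Q[:,0]>=lo)&(Q[:,0]<lo+.04)]
        if len(q)>5: print("  ",len(q),np.median(q,0),np.percentile(q,5,axis=0),np.percentile(q,97,axis=0))
    # bench, strap, head references
    b=W0[(np.hypot(W0[...,0]-.45,W0[...,1]+.02)<.06)]; b=b[b[:,2]<.03]; print("   bench z",np.median(b[:,2]) if len(b) else None)
    e=W0[(np.hypot(W0[...,0]-S[0],W0[...,1]-S[1])<.08)&(c["image"].min(2)>150)]; e=e[(e[:,2]>.04)&(e[:,2]<.08)]; print("   strap z(.062)",len(e),np.median(e[:,2]) if len(e) else None)
```

```text
w8 4604
   1270 [0.0133 0.0004 0.0033] [-0.0014 -0.0057 -0.0003] [0.0291 0.0071 0.0068]
   1313 [ 0.0491  0.0004 -0.0009] [ 0.0318 -0.0059 -0.0043] [0.0688 0.0066 0.0029]
   1146 [ 0.0891 -0.0003 -0.0061] [ 0.0719 -0.0064 -0.0094] [ 0.1088  0.0058 -0.0025]
   875 [ 0.1269 -0.001  -0.011 ] [ 0.1118 -0.0071 -0.0139] [ 0.1434  0.0058 -0.0076]
   bench z -0.0010054756401458032
   strap z(.062) 4128 0.06074647270442496
scene9 643
   171 [ 0.0095 -0.0062  0.0006] [-0.0023 -0.0093 -0.022 ] [0.0287 0.0029 0.0066]
   170 [ 0.0502 -0.0052 -0.0026] [ 0.0323 -0.0094 -0.0094] [0.0694 0.0043 0.0019]
   167 [ 0.0889 -0.0064 -0.0083] [ 0.072  -0.0103 -0.0161] [ 0.1083  0.0048 -0.0027]
   135 [ 0.1263 -0.0067 -0.0121] [ 0.1108 -0.0106 -0.0205] [ 0.1419  0.0017 -0.0081]
   bench z -0.0016612316629159851
   strap z(.062) 374 0.060087417117887176
top9 239
   73 [0.0113 0.0025 0.0046] [-0.0037 -0.0055 -0.0227] [0.0294 0.0089 0.0111]
   75 [0.0496 0.0013 0.0015] [ 0.0328 -0.0059 -0.0049] [0.0684 0.0068 0.0092]
   55 [ 0.0859  0.0013 -0.0035] [ 0.0718 -0.0058 -0.0094] [0.1083 0.0058 0.0045]
   34 [ 0.1249  0.002  -0.0097] [ 0.1112 -0.0069 -0.0144] [ 0.1394  0.0056 -0.0012]
   bench z 0.0011469168775590788
   strap z(.062) 433 0.06298832172617796
```

All three cameras agree that the bend is at about 0.124 m, so the key is at full depth and the droop is socket play. Next I'll straddle the long arm at 115 mm and turn it clockwise.

```bash
cat > turn.py <<'E'
from h import *
np.set_printoptions(precision=3,suppress=True)
ZT=.058
def tgt(phi,lead=2,r=.115,z=ZT):
    return np.r_[S[:2],z]+keyR(phi)@[r,0,0], rv(-Z,-keyR(phi+lead)[:,1])
def meas(n=4):
    f=np.zeros(3);m=np.zeros(3)
    for i in range(n):
        manip.dwell(.03); s=manip.state(); f+=s["contact_force"];m+=s["moment"]
    return f/n,m/n,np.array(s["tool_pos"])
def tz(b,phi,n=4):
    f,m,p=meas(n); f=f-b[0]; m=m-b[1]; r=p-S
    return r[0]*f[1]-r[1]*f[0]+m[2], f, -(f@keyR(phi+2)[:,1])*-.115
E
cat > t1.py <<'E'
from turn import *
manip.set_gripper(.045,60)
t,o=tgt(KY,0,z=.17); manip.move_pose(t,o); b=meas(6)
t,o=tgt(KY,0); manip.move_linear(t,rate=.1); 
print(manip.state()["clock"],meas()[0]-b[0])
manip.set_gripper(.024); b=meas(8); b[1][:]=b[1]; np.save("base.npy",np.r_[b[0],b[1]])
phi=KY
while phi>KY-80:
    phi-=3; t,o=tgt(phi); manip.move_linear(t,rate=.06,rot=o); T,f,T2=tz(b,phi,2)
    print(round(KY-phi,1),"T",round(T,3),round(T2,3),f,round(manip.state()["clock"],2),flush=True)
    if T>1.05 or np.linalg.norm(f)>13 or manip.state()["clock"]>58: break
np.save("phi.npy",phi)
E
python3 t1.py
```

```text
36.7083 [0.296 0.255 0.315]
3.0 T 0.079 0.066 [-0.291 -0.769 -0.105] 37.92
6.0 T 0.228 0.259 [-2.181 -0.587  1.018] 38.23
9.0 T 0.576 0.538 [-4.574 -1.041  2.783] 38.55
12.0 T 0.602 0.569 [-4.92  -0.753  3.111] 38.87
15.0 T 0.588 0.511 [-4.486 -0.231  2.696] 39.18
18.0 T 0.626 0.651 [-5.744  0.124  3.371] 39.5
21.0 T 0.654 0.628 [-5.494  0.084  3.229] 39.82
24.0 T 0.728 0.699 [-6.11   0.547  3.123] 40.13
27.0 T 0.621 0.625 [-5.416  2.112  2.477] 40.45
30.0 T 0.61 0.598 [-5.055  2.484  2.947] 40.77
33.0 T 0.644 0.64 [-5.275  2.863  3.124] 41.08
36.0 T 0.641 0.65 [-5.29   2.624  3.073] 41.4
39.0 T 0.676 0.676 [-5.263  3.427  2.678] 41.72
42.0 T 0.617 0.599 [-4.504  3.25   2.624] 42.03
45.0 T 0.652 0.616 [-4.395  3.753  2.202] 42.35
48.0 T 0.586 0.57 [-4.071  3.185  3.077] 42.67
51.0 T 0.671 0.642 [-4.116  4.438  3.209] 42.98
54.0 T 0.609 0.607 [-3.861  4.022  2.827] 43.3
57.0 T 0.631 0.622 [-3.624  4.505  3.058] 43.62
60.0 T 0.624 0.615 [-3.233  4.807  2.853] 43.93
63.0 T 0.515 0.517 [-2.102  4.716  2.817] 44.25
66.0 T 0.751 0.672 [-3.142  5.376  3.187] 44.57
69.0 T 0.631 0.597 [-2.538  4.909  3.394] 44.88
72.0 T 0.907 0.852 [-3.686  6.759  3.924] 45.2
75.0 T 1.37 1.292 [-5.2   10.4    4.367] 45.52
```

```bash
cat > t2.py <<'E'
from turn import *
a=np.load("base.npy"); b=(a[:3],a[3:]); phi=float(np.load("phi.npy"))
T,f,T2=tz(b,phi,6); print(T,T2)
while .5*(T+T2)<1.56 and phi>KY-85:
    phi-=.4; t,o=tgt(phi); manip.move_linear(t,rate=.03,rot=o); T,f,T2=tz(b,phi,6)
    print(round(KY-phi,1),"T",round(T,3),round(T2,3),f,round(manip.state()["clock"],2))
np.save("phi.npy",phi)
# ease off, open, leave upward
for p in(phi+1.5,phi+4): t,o=tgt(p); manip.move_linear(t,rate=.04,rot=o)
print("eased",tz(b,phi)[:2])
manip.set_gripper(.05); print(meas()[0]-b[0])
manip.move_linear(np.array(manip.state()["tool_pos"])+[0,0,.12],rate=.15)
s=manip.state(); print(s["clock"])
t,o=tgt(phi,0,r=.115,z=.25); manip.dwell(.2)
K=keyR(phi+2); W0=None
for n in("wrist","scene","top"):
    st=manip.state(); c=cams.capture(n); pickle.dump((c,st),open(n+"10.pkl","wb")); cv2.imwrite(f"pics/{n}10.png",c["image"])
    W=(cloud(c,st)-np.r_[S[:2],.124])@K; dk=c["image"].max(2)<110
    Q=W[(W[...,0]>-.02)&(W[...,0]<.16)&(abs(W[...,1])<.025)&(W[...,2]>-.027)&(W[...,2]<.04)&dk]
    print(n,len(Q))
    for lo in np.arange(-.01,.15,.04):
        q=Q[(Q[:,0]>=lo)&(Q[:,0]<lo+.04)]
        if len(q)>5: print("  ",len(q),np.median(q,0),np.percentile(q,5,axis=0),np.percentile(q,97,axis=0))
E
python3 t2.py
```

```text
1.3039635821293312 1.2549580203923076
75.4 T 1.491 1.427 [-6.151 11.098  4.506] 46.17
75.8 T 1.592 1.552 [-6.816 11.941  5.024] 46.62
eased (np.float64(0.8674755037294795), array([-3.377,  6.756,  3.256]))
[-1.145  0.358  0.853]
48.9167
wrist 2918
   581 [0.02  0.003 0.003] [ 0.008 -0.005 -0.017] [0.029 0.012 0.006]
   1196 [ 0.051  0.011 -0.001] [ 0.032  0.003 -0.006] [0.069 0.021 0.003]
   967 [ 0.087  0.019 -0.006] [ 0.072  0.013 -0.011] [ 0.108  0.025 -0.003]
   174 [ 0.117  0.023 -0.012] [ 0.111  0.021 -0.018] [ 0.129  0.025 -0.009]
scene 349
   32 [0.026 0.001 0.   ] [ 0.01  -0.005 -0.025] [0.03  0.011 0.004]
   120 [ 0.056  0.01  -0.003] [ 0.042  0.003 -0.008] [0.068 0.02  0.002]
   151 [ 0.087  0.017 -0.007] [ 0.072  0.01  -0.014] [ 0.107  0.025 -0.002]
   46 [ 0.12   0.022 -0.012] [ 0.111  0.019 -0.018] [ 0.136  0.025 -0.009]
top 9
   8 [-0.005 -0.006 -0.024] [-0.009 -0.01  -0.027] [-0.001 -0.005 -0.005]
```

The torque reached about 1.57 N m at the stop after roughly 61° of turn. The key is still seated at full depth and the gripper is clear. Handing in.

Run:
```python
from h import *
s=manip.state(); manip.move_linear(np.array(s["tool_pos"])+[-.03,0,.08],rate=.15); manip.dwell(.3)
s=manip.state(); print(s["clock"],s["contact_force"]); print(order.close_job())
```

```text
50.2833 [ 0.45185872  1.38442042 -0.28217638]
the job is handed in; nothing more can be done
None
```

The hex key is seated to full depth in the clamp screw, which I turned about 61° clockwise to its stop and nipped to about 1.6 N m (measured 1.57). I then released the key and handed the job in at 50 s, with the long arm resting about 7° below level, which I took to be play in the socket, and the first grasp closing just short of the key without moving it.

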